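# Pull-test the card clips

## Robot

A 6-joint arm with a two-finger parallel gripper is mounted at the origin on the work surface; the furniture and walls round the work are solid. World frame = base frame: x ahead of the robot, y to its left, z up, the work surface at z = 0. Lengths are in m, angles in degrees, forces in N, time in s.
With the tool pointing down it reaches from about 0.4 to 0.825 m from the base axis. Payload 7 kg.
Tool frame: the origin (TCP) lies midway between the tips of the shut fingers; the grasp point (between the pads) lies ctrl.tcp_to_grasp behind it (ctrl.tcp_to_grasp is the distance from the TCP to the grasp point, in m); z points along the fingers, y is the line along which they close (so a half turn about z gives the same grasp; the last joint's range is limited). The gripper opens to 88 mm and grips with 3 to 60 N. Pads are 19 mm wide; open, the fingers measure 130 mm over their backs; the gripper's body (78 mm by 193 mm) begins 47 mm behind the grasp point.
Start: joints at [90.877, 20.546, 0.682, 0, -70.136, -16.507], TCP at [0.182, 0.65, 0.227] pointing down, gripper open.
Joint ranges: [-176.03, 176.03], [-82.01, 121.73], [-58.28, 71.71], [-173.87, 95.51], [-174.79, -0.11], [-173.66, 173.66]. Speed limits (degrees/s): [136.94, 136.94, 172.46, 180, 180, 180].

## Interface

Orientations are given as [roll, pitch, yaw] about the fixed x, y, z axes, in that order (R = Rz(yaw) Ry(pitch) Rx(roll)).
In Python, from plant import ctrl, imaging, close_job gives the robot as it stands.
- The arm moves only by the shell command python3 -m crank 'ROWS'. ROWS is JSON, a list of rows, each a list of 3 entries, a list of its own where there are three numbers: the shift along the world's x, y, z in m, then the turn, a rotation vector about the world's x, y, z in degrees, then the opening, from -1 (shut) to 1 (fully open), so that 0 is half open. A call has 1 to 12 rows; each row shifts and turns the commanded pose from where the row before left it; what a row does not reach is not made up. A row lasts 1/10 s, in which the tool goes at most 50 mm and 8.59 degrees, less where a joint would pass 70% of its speed; a pose out of reach is approached as far as the arm can. A call is refused whole if a number of a shift passes 0.05 or a number of a turn 8.59, either way. A call with a gripper value outside its range is refused whole. The fingers move at their own pace and stop on an object; the grip force is fixed at half the most. Time passes only in rows, so rows that do not move let the fingers close. It gives the time, the measured TCP pose, the force, the opening and the grip force at its end, in the units of the state.
- ctrl.get_obs(): the state, without advancing time (a new reading comes with each control period).
- imaging.snapshot(name): name is "side" or "top"; returns (picture, depth): 400x640x3 uint8, blue, green, red; 400x640 float32, m along the optical axis (not along the pixel's ray), 0 where there is no reading.
- imaging.camera_model(name): a dict with "mtx" (3x3 intrinsics, pixels), "D" ([k1, k2, p1, p2, k3] as OpenCV has them; the pictures are not rectified), "R" (3x3) and "t" (3): a world point X has camera coordinates R X + t. Camera axes: x right, y down, z forward; pixel columns grow to the right and rows downward; lengths in m; the calibration is good to about 2 mm. A picture is of the moment at which its call begins. camera_model takes no time and is no camera call.
- close_job(): hands the job in; it is judged then, once.
The state is a dict: "clock": time; "joint_pos": joint angles; "qvel": joint speeds; "tau": joint torques, N m; "tool_pos": TCP position; "orientation": TCP orientation; "force": force on the tool from outside, world axes, zero at the start; "moment": the same for the moment, N m; "opening": finger opening in m; "gripper_force": force on a finger pad.
Only numpy, scipy, OpenCV 4.12 (cv2) and the standard library are available. Lean on these libraries where they do the work, as an engineer would, in place of code of your own. Each camera call takes 0.05 s, during which the arm holds its last target. There are 200 camera calls.

## Task

Two of the four spring clips on the bar have gone weak: a weak one lets its card slide out at a light upward pull, while a good one still holds at 8 N. Find the weak ones by pulling on the cards, and stand their two cards upright in the filing rack, one to a pocket. Never pull a card out of a good clip, leave those two cards fully home in their clips, and do not disturb the things around.

Things in the scene. Friction and masses are not known exactly. Their poses are not given: they have to be found in the camera images.
- rail: fixed aluminium bar (70 x 226 x 14 mm) with four spring clips that look alike, in a row along its own y axis; origin on the bench under the clip row, z up. Clips stand at x = 0, y = +82.5, +27.5, -27.5, -82.5 mm (first to fourth place). Cards fully home rest on its top, 14 mm above the origin. Two clips are weak: their cards slide at less than 6 N of upward pull; the other two hold 12 N or more
- row_mid (a point): middle of the clip row on the bar's top, axes as the bar's. In each clip two upright 40 mm wide jaws (padded, tops 23 mm above this point) grip a card's lowest 5 to 17 mm; the -x jaw is spring pressed, the +x jaw fixed. Only friction holds a card; drawn up 17 mm it is out. Which two places are weak differs every time and cannot be seen
- card_1: one of four identical white plastic cards in the clips: 6 mm thick (own x), 36 mm wide (own y), 70 mm tall, with a 10 mm thick, 14 mm tall grip bead along its top edge (56 to 70 mm above the origin), 30 g. Origin: centre of its lower edge, z up. At the start in the first (y = +82.5 mm) place of the rail
- card_2: one of four identical white plastic cards in the clips: 6 mm thick (own x), 36 mm wide (own y), 70 mm tall, with a 10 mm thick, 14 mm tall grip bead along its top edge (56 to 70 mm above the origin), 30 g. Origin: centre of its lower edge, z up. At the start in the second (y = +27.5 mm) place of the rail
- card_3: one of four identical white plastic cards in the clips: 6 mm thick (own x), 36 mm wide (own y), 70 mm tall, with a 10 mm thick, 14 mm tall grip bead along its top edge (56 to 70 mm above the origin), 30 g. Origin: centre of its lower edge, z up. At the start in the third (y = -27.5 mm) place of the rail
- card_4: one of four identical white plastic cards in the clips: 6 mm thick (own x), 36 mm wide (own y), 70 mm tall, with a 10 mm thick, 14 mm tall grip bead along its top edge (56 to 70 mm above the origin), 30 g. Origin: centre of its lower edge, z up. At the start in the fourth (y = -82.5 mm) place of the rail
- rack: fixed grey filing rack, 50 x 104 mm foot, with two upright pockets side by side along its own y axis; origin under its centre, z up. Each pocket is 15 mm wide in x and 46 mm long in y, with its floor 6 mm and its rim 38 mm above the bench; a card's lower edge goes in along y, either way round, one card to a pocket
- pocket_left (a point): centre of the floor of the rack's +y pocket; axes as the rack's
- pocket_right (a point): centre of the floor of the rack's -y pocket; axes as the rack's
- jaw_1 (a joint): spring jaw of one of the four clips, m: about 0 while a card is between the jaws, -0.004 when the clip is empty and shut. The clips change places between runs, so this number does not tell at which place of the rail it stands
- jaw_2 (a joint): spring jaw of one of the four clips, m: about 0 while a card is between the jaws, -0.004 when the clip is empty and shut. The clips change places between runs, so this number does not tell at which place of the rail it stands
- jaw_3 (a joint): spring jaw of one of the four clips, m: about 0 while a card is between the jaws, -0.004 when the clip is empty and shut. The clips change places between runs, so this number does not tell at which place of the rail it stands
- jaw_4 (a joint): spring jaw of one of the four clips, m: about 0 while a card is between the jaws, -0.004 when the clip is empty and shut. The clips change places between runs, so this number does not tell at which place of the rail it stands
- reagent_b: brown reagent bottle with white cap, 52 mm wide, 104 mm tall; origin under its centre; a bystander
- label_roll: white roll of labels lying flat, 72 mm wide, 32 mm high; origin under its centre; a bystander
- film_carton: small blue carton, 66 x 118 x 60 mm; origin under its centre; a bystander
Mind the look-alikes: they are no part of the job. What is shaped like the card_2 but green or yellow is not meant.

How it is judged (in metres and radians):
At the end, for the whole second after the job is handed in: Both weak clips are empty and shut (jaw below -0.003) and their cards stand in the rack's pockets, lower edge within 6 mm of the pocket floor and tilted less than 0.4 rad; the two good clips still hold their cards, each within 4 mm of fully home and tilted less than 0.12 rad; all cards are at rest (value of joint each of jaw_1, jaw_4 below -0.003 m and value of joint each of jaw_2, jaw_3 above -0.0015 m and ((x of card_1 in the frame of rail between -0.006 and 0.006 m and y of card_1 in the frame of rail between 0.0705 and 0.0945 m and z of card_1 in the frame of rail between 0.011 and 0.018 m and angle between card_1's own z axis and vertical below 0.12 rad) or (x of card_1 in the frame of rack between -0.009 and 0.009 m and y of card_1 in the frame of rack between -0.05 and 0.05 m and z of card_1 in the frame of rack between 0.003 and 0.012 m and angle between card_1's own z axis and vertical below 0.4 rad)) and linear speed of each of card_1, card_2, card_3, card_4 below 0.02 m/s and ((x of card_2 in the frame of rail between -0.006 and 0.006 m and y of card_2 in the frame of rail between 0.0155 and 0.0395 m and z of card_2 in the frame of rail between 0.011 and 0.018 m and angle between card_2's own z axis and vertical below 0.12 rad) or (x of card_2 in the frame of rack between -0.009 and 0.009 m and y of card_2 in the frame of rack between -0.05 and 0.05 m and z of card_2 in the frame of rack between 0.003 and 0.012 m and angle between card_2's own z axis and vertical below 0.4 rad)) and ((x of card_3 in the frame of rail between -0.006 and 0.006 m and y of card_3 in the frame of rail between -0.0395 and -0.0155 m and z of card_3 in the frame of rail between 0.011 and 0.018 m and angle between card_3's own z axis and vertical below 0.12 rad) or (x of card_3 in the frame of rack between -0.009 and 0.009 m and y of card_3 in the frame of rack between -0.05 and 0.05 m and z of card_3 in the frame of rack between 0.003 and 0.012 m and angle between card_3's own z axis and vertical below 0.4 rad)) and ((x of card_4 in the frame of rail between -0.006 and 0.006 m and y of card_4 in the frame of rail between -0.0945 and -0.0705 m and z of card_4 in the frame of rail between 0.011 and 0.018 m and angle between card_4's own z axis and vertical below 0.12 rad) or (x of card_4 in the frame of rack between -0.009 and 0.009 m and y of card_4 in the frame of rack between -0.05 and 0.05 m and z of card_4 in the frame of rack between 0.003 and 0.012 m and angle between card_4's own z axis and vertical below 0.4 rad))); the robot touches nothing.
It fails at once if a card is pulled out of a good clip (value of joint any of jaw_2, jaw_3 below -0.0025 m).
It fails at once if a bystander (bottle, label roll, carton) is moved more than 30 mm (distance of any of reagent_b, label_roll, film_carton from where it was at the start of the episode above 0.03 m).
It also fails if it takes over 72 s, if anything falls off the work surface, if the arm or the gripper's body presses on something with over 40 N, if the wrist force passes 120 N, or if a joint passes its speed limit or range.

## Working session

There is one attempt and no reset: what is moved stays moved. The work goes in short steps, Python scripts to look and compute and a shell command to move; the robot and the scene stay as the last step left them, time stands still between calls to the robot, and variables do not carry over. Pictures are saved under pics/ and viewed, at most 10 in all, crops included, and the job is handed in when it is done.

```bash
ls; mkdir -p pics
python3 - <<'E'
from plant import ctrl, imaging
import cv2,numpy as np
print(ctrl.get_obs(), ctrl.tcp_to_grasp)
for n in("top","side"):
    p,d=imaging.snapshot(n); cv2.imwrite(f"pics/{n}0.png",p); np.save(f"pics/{n}0.npy",d)
    m=imaging.camera_model(n); print(n,m, -np.array(m["R"]).T@m["t"])
E
```

```text
pics
{'clock': 0.0, 'joint_pos': array([ 9.08773096e+01,  2.05913506e+01,  6.35026681e-01, -2.10364409e-02,
       -7.01360846e+01, -1.65056362e+01]), 'qvel': array([-0.02735749, -0.09294263, -0.01063938, -0.00286117, -0.02140989,
       -0.03838715]), 'tau': array([-4.08408696e-04, -5.82718670e+01,  2.93047410e+01,  6.99748859e+00,
        6.86637824e-03, -1.49787202e-04]), 'tool_pos': array([0.18174496, 0.64957033, 0.22563028]), 'orientation': array([ 1.79905780e+02, -7.29606405e-03, -1.56354845e+01]), 'force': array([-0.37518215, -0.50893424,  0.5637595 ]), 'moment': array([-0.04230468, -0.0084835 , -0.00855741]), 'gripper_force': 0.0, 'opening': 0.08744623170016019} 0.0188
top {'mtx': array([[475.19527062,   0.        , 314.46064528],
       [  0.        , 475.19527062, 190.54211965],
       [  0.        ,   0.        ,   1.        ]]), 'D': array([-0.06669127,  0.        ,  0.        ,  0.        ,  0.        ]), 'R': array([[-0.00808849, -0.99994469, -0.00672318],
       [-0.98108501,  0.00923598, -0.1933569 ],
       [ 0.1934083 ,  0.00503204, -0.98110545]]), 't': array([-0.01453704,  0.44634909,  1.08755169])} [ 0.22744729 -0.02413131  1.15320984]
side {'mtx': array([[412.50611549,   0.        , 319.59017619],
       [  0.        , 412.50611549, 196.88720248],
       [  0.        ,   0.        ,   1.        ]]), 'D': array([0.01886243, 0.        , 0.        , 0.        , 0.        ]), 'R': array([[ 0.97504897, -0.22194404,  0.004511  ],
       [-0.13495513, -0.60877716, -0.78177841],
       [ 0.17625725,  0.76166345, -0.62354003]]), 't': array([-0.46980415,  0.08446048,  0.89599458])} [ 0.31155488 -0.73529894  0.62683716]
```

View pics/top0.png

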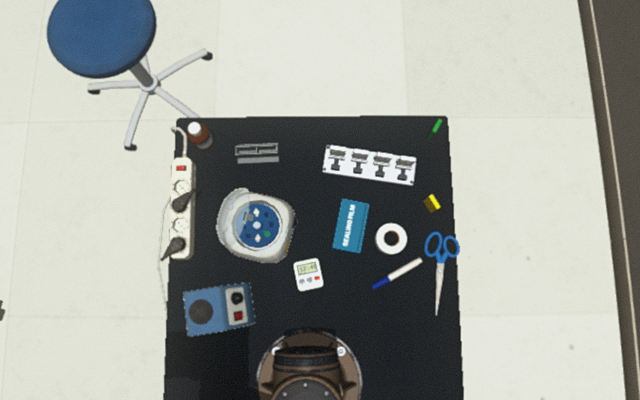

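View pics/side0.png

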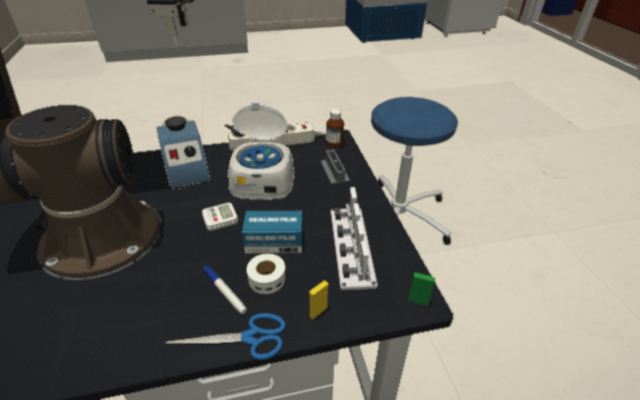

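Top view: the rail with four cards is at about (370,165), the rack at (257,153), the green look-alike at (436,127) and the yellow one at (432,203). The bottle is at (199,133), the roll at (391,238) and the carton at (350,225). In the side view the rail is at (352,245) and the rack at (335,165). The candidates are the four white cards in the clips plus the green and yellow blocks. I choose the white ones and will check them in a crop.

Run:
```python
import cv2,numpy as np
t=cv2.imread("pics/top0.png");s=cv2.imread("pics/side0.png")
a=cv2.resize(t[130:195,225:425],(800,260),interpolation=cv2.INTER_CUBIC)
b=cv2.resize(s[140:295,310:400],None,fx=2.15,fy=2.15,interpolation=cv2.INTER_CUBIC)
c=np.zeros((600,800,3),np.uint8);c[:260]=a
b1=cv2.resize(s[185:293,320:400],None,fx=3.1,fy=3.1,interpolation=cv2.INTER_CUBIC);c[262:262+b1.shape[0],:b1.shape[1]]=b1
b2=cv2.resize(s[140:190,310:360],None,fx=6.5,fy=6.5,interpolation=cv2.INTER_CUBIC);c[262:262+b2.shape[0],300:300+b2.shape[1]]=b2
cv2.imwrite("pics/crop.png",c)
```

```text
(no output)
```

View pics/crop.png

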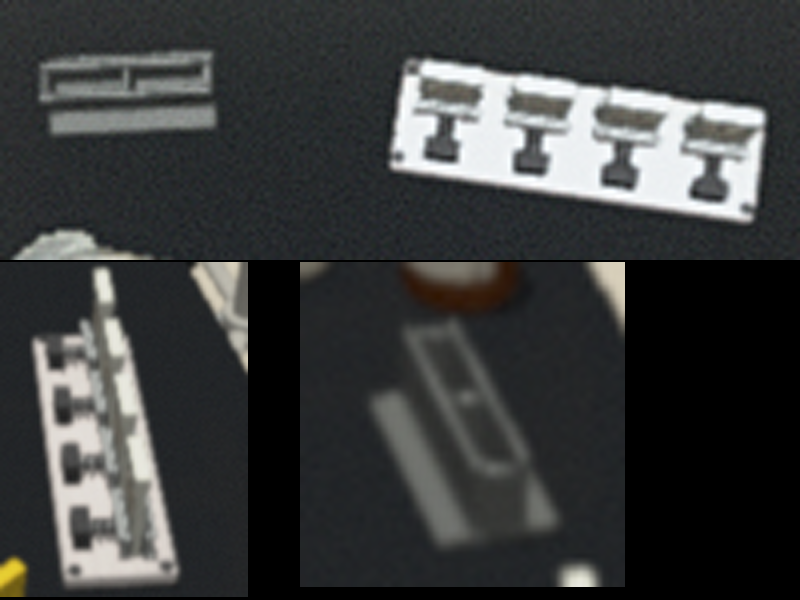

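The crop shows four identical white cards on the rail in the top view, at about (337,153), (360,156), (382,160) and (404,163). The rack has two pockets at about (246,149) and (268,149). Next I'll localise them with masks and depth.

```bash
cat > h.py <<'E'
import cv2,numpy as np
from plant import ctrl, imaging
def rays(n,uv):
    m=imaging.camera_model(n);p=cv2.undistortPoints(np.asarray(uv,float).reshape(-1,1,2),m["mtx"],m["D"])[:,0]
    R=np.array(m["R"]);return -R.T@m["t"], np.c_[p,np.ones(len(p))]@R
def onplane(n,uv,z):
    c,d=rays(n,uv);return c+d*((z-c[2])/d[:,2])[:,None]
def cloud(n,d):
    v,u=np.mgrid[:400,:640];c,r=rays(n,np.stack([u,v],-1).reshape(-1,2))
    return (c+r*d.reshape(-1,1)).reshape(400,640,3)
def proj(n,X):
    m=imaging.camera_model(n);return cv2.projectPoints(np.asarray(X,float).reshape(-1,1,3),cv2.Rodrigues(np.array(m["R"]))[0],np.array(m["t"]),m["mtx"],m["D"])[0][:,0]
E
python3 - <<'E'
from h import *
for n,(v0,v1,u0,u1),(w0,w1,x0,x1) in(("top",(135,195,315,425),(135,170,230,285)),("side",(185,295,320,385),(145,186,315,355))):
    im=cv2.imread(f"pics/{n}0.png");d=np.load(f"pics/{n}0.npy");P=cloud(n,d)
    rail=P[v0:v1,u0:u1].reshape(-1,3);rk=P[w0:w1,x0:x1].reshape(-1,3)
    print(n,"bench z",np.median(rk[:,2]), "hist rail",np.histogram(rail[:,2],np.arange(-.01,.11,.006)))
    print("rack",np.histogram(rk[:,2],np.arange(-.01,.06,.005)))
    q=rail[(rail[:,2]>.06)&(rail[:,2]<.1)]
    print("bead",len(q)); r=cv2.minAreaRect((q[:,:2]*1000).astype(np.float32));print(r)
    q=rail[(rail[:,2]>.079)&(rail[:,2]<.1)]; print("top",len(q),cv2.minAreaRect((q[:,:2]*1000).astype(np.float32)))
    o=q[np.argsort(q[:,1])]; g=np.split(o,np.where(np.diff(o[:,1])>.008)[0]+1); print([(len(k),k.mean(0).round(4)) for k in g])
    q=rail[(rail[:,2]>.009)&(rail[:,2]<.02)]; print("railtop",len(q),np.median(q[:,2]),cv2.minAreaRect((q[:,:2]*1000).astype(np.float32)))
    q=rk[(rk[:,2]>.03)&(rk[:,2]<.05)]; print("rim",len(q),np.median(q[:,2]),cv2.minAreaRect((q[:,:2]*1000).astype(np.float32)))
    q=rk[(rk[:,2]>.003)&(rk[:,2]<.05)]; print("rackall",len(q),cv2.minAreaRect((q[:,:2]*1000).astype(np.float32)))
E
```

```text
top bench z 0.0029537740547338487 hist rail (array([  86, 2882, 1049,  606,  806,   70,  162,  323,   93,   38,   48,
         40,   31,   22,   46,  212,   60,    0,    0]), array([-0.01 , -0.004,  0.002,  0.008,  0.014,  0.02 ,  0.026,  0.032,
        0.038,  0.044,  0.05 ,  0.056,  0.062,  0.068,  0.074,  0.08 ,
        0.086,  0.092,  0.098,  0.104]))
rack (array([  9, 419, 729, 321,  77,  33,  49,  50,  65, 129,  36,   0,   0]), array([-0.01 , -0.005,  0.   ,  0.005,  0.01 ,  0.015,  0.02 ,  0.025,
        0.03 ,  0.035,  0.04 ,  0.045,  0.05 ,  0.055]))
bead 380
((526.1779174804688, -155.2010040283203), (200.4340057373047, 11.79974365234375), 81.07147979736328)
top 285 ((526.1779174804688, -155.2010040283203), (200.4340057373047, 11.79974365234375), 81.07147979736328)
[(70, array([ 0.5125, -0.2375,  0.0842])), (72, array([ 0.5213, -0.1825,  0.0842])), (70, array([ 0.5301, -0.1283,  0.0842])), (73, array([ 0.5388, -0.0739,  0.0842]))]
railtop 1398 0.014472731538314076 ((516.3359375, -154.14895629882812), (226.57354736328125, 70.73567962646484), 80.69512939453125)
rim 230 0.03714
[... 881 characters left out ...]
1, 70.0679702758789), 62.715660095214844)
top 312 ((524.8388061523438, -154.21444702148438), (202.55374145507812, 10.394365310668945), 80.67205810546875)
[(95, array([ 0.5108, -0.2379,  0.0845])), (80, array([ 0.5197, -0.1831,  0.0847])), (72, array([ 0.5285, -0.1288,  0.0846])), (65, array([ 0.5374, -0.0747,  0.0846]))]
railtop 1376 0.015366780475511266 ((515.2628173828125, -152.4339599609375), (227.80410766601562, 70.72061157226562), 80.75566101074219)
rim 183 0.0367122605970126 ((549.9913940429688, 124.63394165039062), (23.212051391601562, 107.64627075195312), 2.079758405685425)
rackall 758 ((561.5844116210938, 156.61734008789062), (192.61865234375, 112.02442169189453), 77.18824768066406)
```

Run:
```python
from h import *
Q=np.r_[tuple(cloud(n,np.load(f"pics/{n}0.npy")).reshape(-1,3) for n in("top","side"))]
Q=Q[(Q[:,2]>.02)&(Q[:,2]<.5)]
for x in np.arange(.3,.68,.04):
  print(f"{x:.2f}",[int(1000*np.max(Q[(abs(Q[:,0]-x)<.02)&(abs(Q[:,1]-y)<.02)][:,2],initial=0)) for y in np.arange(.34,-.34,-.04)])
```

```text
0.30 [63, 68, 44, 0, 181, 189, 88, 88, 22, 21, 64, 65, 64, 37, 36, 0, 0]
0.34 [46, 66, 46, 0, 196, 218, 219, 89, 67, 0, 65, 64, 65, 37, 37, 0, 0]
0.38 [45, 65, 44, 0, 193, 217, 218, 88, 83, 0, 64, 66, 66, 39, 35, 0, 73]
0.42 [45, 69, 62, 0, 174, 201, 199, 87, 64, 0, 64, 66, 64, 0, 0, 0, 78]
0.46 [46, 59, 62, 0, 0, 64, 0, 0, 0, 0, 0, 0, 0, 0, 36, 35, 0]
0.50 [45, 50, 47, 0, 0, 0, 0, 0, 0, 0, 37, 37, 40, 89, 88, 87, 0]
0.54 [44, 46, 70, 0, 42, 44, 44, 42, 0, 0, 90, 87, 87, 88, 83, 38, 0]
0.58 [0, 77, 110, 74, 37, 42, 41, 38, 0, 0, 0, 0, 0, 0, 0, 0, 74]
0.62 [0, 0, 83, 0, 0, 0, 0, 0, 0, 0, 0, 0, 0, 0, 0, 0, 76]
0.66 [0, 0, 0, 0, 0, 0, 0, 0, 0, 0, 0, 0, 0, 0, 0, 0, 0]
```

```bash
python3 - <<'E'
from h import *
for n in("top","side"):
  Q=cloud(n,np.load(f"pics/{n}0.npy")).reshape(-1,3)
  Q=Q[(Q[:,1]>-.0)&(Q[:,1]<.22)&(Q[:,0]>.3)&(Q[:,0]<.5)]
  for z in(.09,.11,.13,.15,.17,.19,.21):
    q=Q[abs(Q[:,2]-z)<.01]
    if len(q): print(n,z,len(q),np.sort(q[:,0])[-4:].round(3),q[:,1].min().round(3),q[:,1].max().round(3))
E
python3 -m crank '[[[0.02,-0.04,0.03],[0,0,-8.59],0],[[0.03,-0.04,0.03],[0,0,-8.59],0],[[0.04,-0.04,0.03],[0,0,-8.59],0],[[0.05,-0.05,0],[0,0,-8.59],0],[[0.05,-0.05,0],[0,0,-8.59],0],[[0.05,-0.05,0],[0,0,-8.59],0],[[0.04,-0.05,0],[0,0,-8.59],0],[[0.04,-0.05,0],[0,0,-8.59],0],[[0.02,-0.05,0],[0,0,-8.59],0],[[0.01,-0.05,0],[0,0,-6.2],0],[[0,-0.05,0],[0,0,0],0],[[0,-0.05,0],[0,0,0],0]]'
```

```text
top 0.09 1045 [0.432 0.432 0.432 0.432] 0.04 0.168
top 0.13 37 [0.402 0.404 0.407 0.411] 0.178 0.195
top 0.15 110 [0.425 0.427 0.428 0.431] 0.149 0.193
top 0.17 286 [0.429 0.429 0.43  0.43 ] 0.121 0.185
top 0.19 529 [0.42  0.42  0.42  0.422] 0.115 0.172
top 0.21 460 [0.397 0.397 0.399 0.401] 0.104 0.154
side 0.09 1235 [0.431 0.431 0.432 0.433] 0.042 0.196
side 0.11 332 [0.422 0.424 0.424 0.426] 0.153 0.197
side 0.13 344 [0.429 0.429 0.431 0.431] 0.143 0.199
side 0.15 303 [0.43  0.43  0.43  0.433] 0.133 0.194
side 0.17 207 [0.427 0.427 0.427 0.429] 0.122 0.185
side 0.19 106 [0.419 0.42  0.42  0.421] 0.116 0.166
side 0.21 166 [0.394 0.395 0.396 0.397] 0.105 0.149
clock: 1.3
tool_pos: [0.454, 0.1656, 0.3031]
orientation: [180.0, -0.0, -99.2]
force: [1.2, -0.5, -0.1]
opening: 0.0439
gripper_force: 0.0
```

```bash
python3 -m crank '[[[0.02,-0.04,0],[0,0,0],0],[[0.02,-0.04,0],[0,0,0],0],[[0.02,-0.04,-0.02],[0,0,0],0],[[0.014,-0.04,-0.03],[0,0,0],0],[[0.01,-0.04,-0.03],[0,0,0],0],[[0,-0.04,-0.03],[0,0,0],0],[[0,0,-0.03],[0,0,0],0],[[0,0,0],[0,0,0],0],[[0,0,0],[0,0,0],0]]'
```

```text
clock: 2.2
tool_pos: [0.5376, -0.0701, 0.1656]
orientation: [180.0, -0.0, -99.1]
force: [0.1, 0.8, 0.6]
opening: 0.0439
gripper_force: 0.0
```

```bash
python3 -m crank '[[[0.0004,-0.004,-0.03],[0,0,0],0],[[0,0,-0.03],[0,0,0],0],[[0,0,-0.03],[0,0,0],0],[[0,0,-0.017],[0,0,0],0],[[0,0,0],[0,0,0],0],[[0,0,0],[0,0,0],0],[[0,0,0],[0,0,0],-0.5],[[0,0,0],[0,0,0],-1],[[0,0,0],[0,0,0],-1],[[0,0,0],[0,0,0],-1],[[0,0,0],[0,0,0],-1],[[0,0,0],[0,0,0],-1]]'
```

```text
clock: 3.4
tool_pos: [0.5384, -0.0741, 0.0586]
orientation: [-180.0, 0.0, -99.1]
force: [1.4, -1.3, 2.2]
opening: 0.0096
gripper_force: 30.0
```

```bash
python3 -m crank '[[[0,0,0],[0,0,0],-1],[[0,0,0.0005],[0,0,0],-1],[[0,0,0.0005],[0,0,0],-1],[[0,0,0],[0,0,0],-1]]'; python3 -c "
from h import *;o=ctrl.get_obs();print(o['force'],o['tool_pos'])"; python3 -m crank '[[[0,0,0.0005],[0,0,0],-1],[[0,0,0.0005],[0,0,0],-1],[[0,0,0],[0,0,0],-1]]'
```

```text
clock: 3.8
tool_pos: [0.5381, -0.074, 0.0592]
orientation: [-180.0, 0.0, -99.1]
force: [1.4, -0.1, -2.3]
opening: 0.0095
gripper_force: 30.0
[ 1.38207553 -0.07583075 -2.29585012] [ 0.53814808 -0.07397426  0.05919199]
clock: 4.1
tool_pos: [0.5381, -0.074, 0.0603]
orientation: [-180.0, 0.0, -99.1]
force: [2.4, -0.1, -1.4]
opening: 0.0098
gripper_force: 30.0
```

```bash
python3 -m crank '[[[0,0,0.0005],[0,0,0],-1],[[0,0,0.0005],[0,0,0],-1]]';  python3 -m crank '[[[0,0,0.0005],[0,0,0],-1],[[0,0,0.0005],[0,0,0],-1]]'
```

```text
clock: 4.3
tool_pos: [0.5381, -0.074, 0.0613]
orientation: [-180.0, 0.0, -99.1]
force: [2.3, -0.1, -0.9]
opening: 0.0098
gripper_force: 30.0
clock: 4.5
tool_pos: [0.5381, -0.074, 0.0623]
orientation: [-180.0, 0.0, -99.1]
force: [2.0, -0.6, -2.1]
opening: 0.0097
gripper_force: 30.0
```

```bash
python3 -m crank '[[[0,0,0.004],[0,0,0],-1],[[0,0,0.006],[0,0,0],-1],[[0,0,0.008],[0,0,0],-1],[[0,0,0.02],[0,0,0],-1],[[0,0,0.03],[0,0,0],-1],[[0,0,0.03],[0,0,0],-1],[[0,0,0.02],[0,0,0],-1],[[0,0,0],[0,0,0],-1]]';  python3 -m crank '[[[0.002,0.02,0],[0,0,2],-1],[[0.002,0.03,0],[0,0,3],-1],[[0.002,0.03,0],[0,0,3],-1],[[0.002,0.03,0],[0,0,3.1],-1],[[0.002,0.03,0],[0,0,0],-1],[[0.002,0.03,0],[0,0,0],-1],[[0,0.03,0],[0,0,0],-1],[[0,0.02,0],[0,0,0],-1],[[0,0,0],[0,0,0],-1],[[0,0,0],[0,0,0],-1]]'
python3 - <<'E'
from h import *
c=np.zeros((400,800,3),np.uint8)
t,_=imaging.snapshot("top");s,_=imaging.snapshot("side")
c[:,:400]=cv2.resize(t[120:200,225:305],(400,400));c[:,400:]=cv2.resize(s[80:200,280:400],(400,400));cv2.imwrite("pics/c2.png",c)
E
```

```text
clock: 5.3
tool_pos: [0.5392, -0.074, 0.1842]
orientation: [-179.7, 0.1, -99.1]
force: [0.9, 0.3, -0.1]
opening: 0.0097
gripper_force: 30.0
clock: 6.3
tool_pos: [0.5492, 0.146, 0.1799]
orientation: [179.9, -0.0, -88.0]
force: [-0.2, -1.3, -0.2]
opening: 0.0095
gripper_force: 30.0
```

View pics/c2.png

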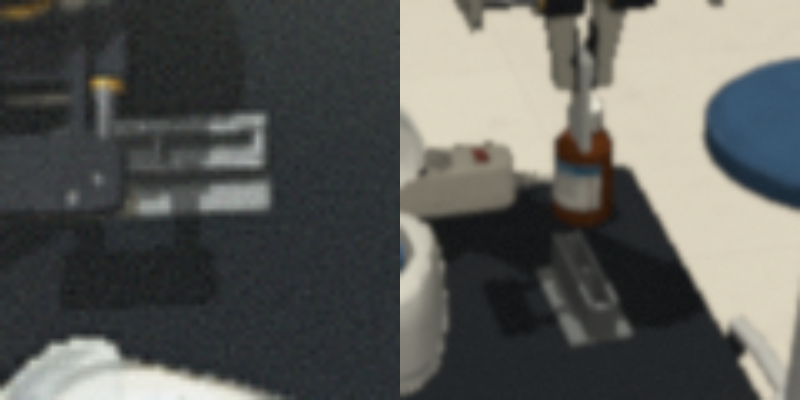

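The held card hangs upright over the rack (right half, around (585,110)), and the pockets are visible below it. I'll lower it now.

```bash
python3 -m crank '[[[0.0006,0.003,-0.02],[0,0,0],-1],[[0,0,-0.03],[0,0,0],-1],[[0,0,-0.03],[0,0,0],-1],[[0,0,-0.01],[0,0,0],-1],[[0,0,-0.01],[0,0,0],-1],[[0,0,-0.01],[0,0,0],-1],[[0,0,0],[0,0,0],-1]]'; python3 -m crank '[[[0,0,-0.008],[0,0,0],-1],[[0,0,-0.005],[0,0,0],-1],[[0,0,-0.003],[0,0,0],-1],[[0,0,0],[0,0,0],-1]]'
```

```text
clock: 7.1
tool_pos: [0.5504, 0.1487, 0.0697]
orientation: [180.0, -0.0, -88.1]
force: [-0.3, -0.3, 0.4]
opening: 0.01
gripper_force: 30.0
clock: 7.5
tool_pos: [0.5504, 0.1489, 0.0539]
orientation: [180.0, -0.0, -88.0]
force: [-0.9, 0.6, -0.5]
opening: 0.0095
gripper_force: 30.0
```

```bash
python3 -m crank '[[[0,0,-0.0015],[0,0,0],-1],[[0,0,0],[0,0,0],-0.7],[[0,0,0],[0,0,0],-0.4],[[0,0,0],[0,0,0],-0.2],[[0,0,0],[0,0,0],-0.2],[[0,0,0.02],[0,0,0],-0.2],[[0,0,0.04],[0,0,0],0],[[0,0,0.04],[0,0,0],0],[[0,0,0.01],[0,0,0],0],[[0,0,0],[0,0,0],0]]'; python3 -m crank '[[[-0.002,-0.03,0],[0,0,-3],0],[[-0.002,-0.04,0],[0,0,-4],0],[[-0.002,-0.04,0],[0,0,-4.1],0],[[-0.004,-0.04,0],[0,0,0],0],[[-0.004,-0.04,0],[0,0,0],0],[[-0.004,-0.04,0],[0,0,0],0],[[-0.003,-0.035,0],[0,0,0],0],[[0,-0.012,0],[0,0,0],0],[[0,0,0],[0,0,0],0],[[0,0,0],[0,0,0],0]]'
python3 - <<'E'
from h import *
t,_=imaging.snapshot("top");s,_=imaging.snapshot("side")
c=np.zeros((400,800,3),np.uint8)
c[:,:400]=cv2.resize(t[120:200,225:305],(400,400));c[:,400:]=cv2.resize(s[110:210,300:400],(400,400));cv2.imwrite("pics/c3.png",c)
E
```

```text
clock: 8.5
tool_pos: [0.5517, 0.1497, 0.165]
orientation: [-179.8, 0.1, -88.0]
force: [-0.0, -0.1, -0.6]
opening: 0.0436
gripper_force: 0.0
clock: 9.5
tool_pos: [0.5292, -0.1278, 0.1617]
orientation: [179.9, -0.0, -99.2]
force: [-0.1, 0.1, 0.5]
opening: 0.044
gripper_force: 0.0
```

View pics/c3.png

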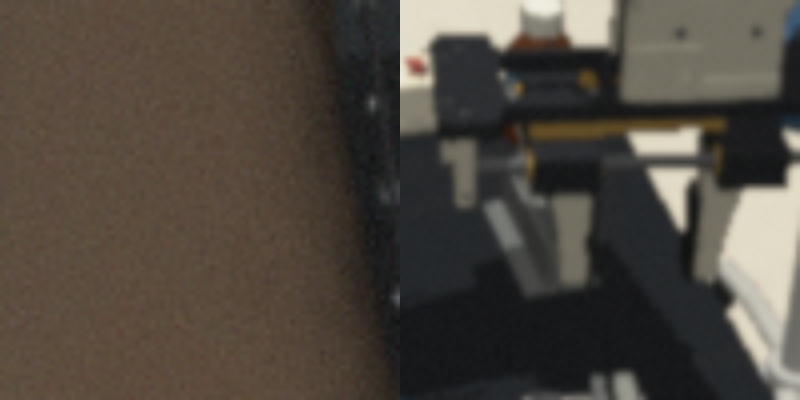

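The arm hides the rack from both cameras at this pose, so I'll check the placing later. Now card 2.

```bash
python3 -m crank '[[[0,-0.001,-0.03],[0,0,0],0],[[0,0,-0.03],[0,0,0],0],[[0,0,-0.03],[0,0,0],0],[[0,0,-0.0135],[0,0,0],0],[[0,0,0],[0,0,0],0],[[0,0,0],[0,0,0],-0.5],[[0,0,0],[0,0,0],-1],[[0,0,0],[0,0,0],-1],[[0,0,0],[0,0,0],-1],[[0,0,0],[0,0,0],-1],[[0,0,0],[0,0,0],-1]]';  python3 -m crank '[[[0,0,0.0005],[0,0,0],-1],[[0,0,0.0005],[0,0,0],-1],[[0,0,0],[0,0,0],-1]]';python3 -m crank '[[[0,0,0.0005],[0,0,0],-1],[[0,0,0],[0,0,0],-1]]'
```

```text
clock: 10.7
tool_pos: [0.5299, -0.129, 0.0598]
orientation: [-180.0, 0.0, -99.1]
force: [-0.4, 1.4, 4.2]
opening: 0.01
gripper_force: 30.0
clock: 11.0
tool_pos: [0.5296, -0.129, 0.0599]
orientation: [180.0, 0.0, -99.2]
force: [2.7, -0.0, -6.0]
opening: 0.0095
gripper_force: 30.0
clock: 11.2
tool_pos: [0.5294, -0.1289, 0.06]
orientation: [180.0, 0.0, -99.2]
force: [3.5, -0.0, -12.7]
opening: 0.0095
gripper_force: 30.0
```

Clip 2 holds 12 N without moving, so it's good. I'll relax the pull and release, then go to card 3.

```bash
python3 -m crank '[[[0,0,-0.0013],[0,0,0],-1],[[0,0,0],[0,0,0],-0.7],[[0,0,0],[0,0,0],-0.4],[[0,0,0],[0,0,0],-0.2],[[0,0,0],[0,0,0],0],[[0,0,0],[0,0,0],0],[[0,0,0.03],[0,0,0],0],[[0,0,0.03],[0,0,0],0],[[-0.005,-0.027,0],[0,0,0],0],[[-0.004,-0.027,0],[0,0,0],0],[[0,0,0],[0,0,0],0],[[0,0,0],[0,0,0],0]]'
```

```text
clock: 12.4
tool_pos: [0.5203, -0.1835, 0.1194]
orientation: [180.0, 0.0, -99.2]
force: [-0.8, 0.3, -0.2]
opening: 0.0442
gripper_force: 0.0
```

```bash
python3 -m crank '[[[0,0.0005,-0.03],[0,0,0],0],[[0,0,-0.02],[0,0,0],0],[[0,0,-0.0105],[0,0,0],0],[[0,0,0],[0,0,0],0],[[0,0,0],[0,0,0],0],[[0,0,0],[0,0,0],-0.5],[[0,0,0],[0,0,0],-1],[[0,0,0],[0,0,0],-1],[[0,0,0],[0,0,0],-1],[[0,0,0],[0,0,0],-1],[[0,0,0],[0,0,0],-1]]';  python3 -m crank '[[[0,0,0.0005],[0,0,0],-1],[[0,0,0.0005],[0,0,0],-1],[[0,0,0],[0,0,0],-1]]'
```

```text
clock: 13.5
tool_pos: [0.521, -0.1826, 0.0592]
orientation: [-180.0, -0.0, -99.1]
force: [-0.1, -0.8, 0.9]
opening: 0.0095
gripper_force: 30.0
clock: 13.8
tool_pos: [0.5206, -0.1825, 0.0593]
orientation: [180.0, 0.0, -99.2]
force: [4.4, -1.6, -9.9]
opening: 0.0098
gripper_force: 30.0
```

Clip 3 holds 10 N without moving, so it's good too. On to card 4.

```bash
python3 -m crank '[[[0,0,-0.001],[0,0,0],-1],[[0,0,0],[0,0,0],-0.7],[[0,0,0],[0,0,0],-0.4],[[0,0,0],[0,0,0],-0.2],[[0,0,0],[0,0,0],0],[[0,0,0],[0,0,0],0],[[0,0,0.03],[0,0,0],0],[[0,0,0.03],[0,0,0],0],[[-0.005,-0.027,0],[0,0,0],0],[[-0.004,-0.028,0],[0,0,0],0],[[0,0,0],[0,0,0],0],[[0,0,0],[0,0,0],0]]'; python3 -m crank '[[[0,0,-0.03],[0,0,0],0],[[0,0,-0.02],[0,0,0],0],[[0,0,-0.01],[0,0,0],0],[[0,0,0],[0,0,0],0],[[0,0,0],[0,0,0],0],[[0,0,0],[0,0,0],-0.5],[[0,0,0],[0,0,0],-1],[[0,0,0],[0,0,0],-1],[[0,0,0],[0,0,0],-1],[[0,0,0],[0,0,0],-1],[[0,0,0],[0,0,0],-1]]';  python3 -m crank '[[[0,0,0.0005],[0,0,0],-1],[[0,0,0.0005],[0,0,0],-1],[[0,0,0],[0,0,0],-1]]';  python3 -m crank '[[[0,0,0.0005],[0,0,0],-1],[[0,0,0],[0,0,0],-1]]'
```

```text
clock: 15.0
tool_pos: [0.5112, -0.2379, 0.1188]
orientation: [180.0, 0.0, -99.2]
force: [0.1, -0.7, -0.2]
opening: 0.0437
gripper_force: 0.0
clock: 16.1
tool_pos: [0.5119, -0.2376, 0.0592]
orientation: [-180.0, -0.0, -99.1]
force: [0.2, 0.6, 0.7]
opening: 0.0094
gripper_force: 30.0
clock: 16.4
tool_pos: [0.5118, -0.2375, 0.06]
orientation: [-180.0, -0.0, -99.1]
force: [2.1, -0.9, -0.6]
opening: 0.0095
gripper_force: 30.0
clock: 16.6
tool_pos: [0.5118, -0.2375, 0.0605]
orientation: [-180.0, 0.0, -99.1]
force: [1.8, -0.0, -1.8]
opening: 0.01
gripper_force: 30.0
```

Card 4 slides at about 2 N, so it's weak. I'll draw it out and carry it to the right pocket.

```bash
python3 -m crank '[[[0,0,0.004],[0,0,0],-1],[[0,0,0.006],[0,0,0],-1],[[0,0,0.01],[0,0,0],-1],[[0,0,0.02],[0,0,0],-1],[[0,0,0.03],[0,0,0],-1],[[0,0,0.03],[0,0,0],-1],[[0,0,0.022],[0,0,0],-1],[[0,0,0],[0,0,0],-1]]';  python3 -m crank '[[[0.004,0.02,0],[0,0,0],-1],[[0.004,0.034,0],[0,0,0],-1],[[0.005,0.034,0],[0,0,0],-1],[[0.005,0.034,0],[0,0,0],-1],[[0.005,0.034,0],[0,0,0],-1],[[0.005,0.034,0],[0,0,3],-1],[[0.005,0.034,0],[0,0,3],-1],[[0.005,0.034,0],[0,0,3],-1],[[0,0.034,0],[0,0,2.1],-1],[[0,0.03,0],[0,0,0],-1],[[0,0.012,0],[0,0,0],-1],[[0,0,0],[0,0,0],-1]]'
python3 -m crank '[[[0,0,0],[0,0,0],-1]]'
python3 - <<'E'
from h import *
t,_=imaging.snapshot("top");s,_=imaging.snapshot("side")
c=np.zeros((400,800,3),np.uint8)
c[:,:400]=cv2.resize(t[110:190,210:290],(400,400));c[:,400:]=cv2.resize(s[80:200,280:400],(400,400));cv2.imwrite("pics/c4.png",c)
E
```

```text
clock: 17.4
tool_pos: [0.513, -0.2381, 0.187]
orientation: [-179.7, -0.0, -99.1]
force: [0.4, -0.4, -0.1]
opening: 0.0095
gripper_force: 30.0
clock: 18.6
tool_pos: [0.5491, 0.0976, 0.1823]
orientation: [180.0, -0.0, -87.9]
force: [-0.1, 0.1, -0.7]
opening: 0.01
gripper_force: 30.0
clock: 18.7
tool_pos: [0.5491, 0.096, 0.1823]
orientation: [180.0, -0.0, -88.0]
force: [0.2, -0.2, -1.3]
opening: 0.0096
gripper_force: 30.0
```

View pics/c4.png

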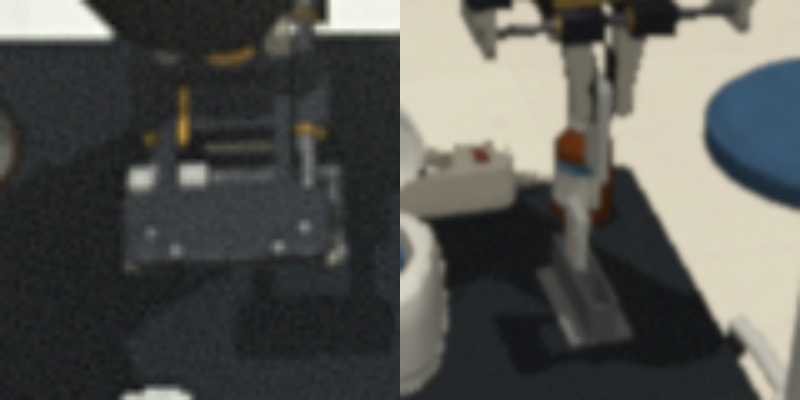

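Card 1 stands upright in the left pocket (crop (575,225)). Card 4 hangs above the right pocket, so I'll lower it.

```bash
python3 -m crank '[[[0.002,0.003,-0.02],[0,0,0],-1],[[0,0,-0.03],[0,0,0],-1],[[0,0,-0.03],[0,0,0],-1],[[0,0,-0.01],[0,0,0],-1],[[0,0,-0.01],[0,0,0],-1],[[0,0,-0.01],[0,0,0],-1],[[0,0,0],[0,0,0],-1]]'; python3 -m crank '[[[0,0,-0.008],[0,0,0],-1],[[0,0,-0.006],[0,0,0],-1],[[0,0,-0.004],[0,0,0],-1],[[0,0,0],[0,0,0],-1]]'
```

```text
clock: 19.5
tool_pos: [0.5514, 0.0992, 0.0719]
orientation: [180.0, -0.0, -88.1]
force: [-0.1, 0.1, -0.6]
opening: 0.0095
gripper_force: 30.0
clock: 19.9
tool_pos: [0.5513, 0.0994, 0.0539]
orientation: [180.0, -0.0, -88.0]
force: [-0.3, -0.3, 0.8]
opening: 0.0098
gripper_force: 30.0
```

```bash
python3 -m crank '[[[0,0,-0.0015],[0,0,0],-1],[[0,0,0],[0,0,0],-0.7],[[0,0,0],[0,0,0],-0.4],[[0,0,0],[0,0,0],-0.2],[[0,0,0],[0,0,0],-0.2],[[0,0,0.02],[0,0,0],-0.2],[[0,0,0.04],[0,0,0],0],[[0,0,0.04],[0,0,0],0],[[0,0,0.04],[0,0,0],0],[[0,0,0.04],[0,0,0],0],[[0,0,0.04],[0,0,0],0],[[0,0,0],[0,0,0],0]]'; python3 -m crank '[[[0,0.04,0],[0,0,0],0],[[-0.01,0.05,0],[0,0,0],0],[[-0.01,0.05,0],[0,0,0],0],[[-0.02,0.05,0],[0,0,0],0],[[-0.02,0.05,0],[0,0,0],0],[[-0.03,0.05,0],[0,0,0],0],[[-0.03,0.05,0],[0,0,0],0],[[-0.03,0.05,0],[0,0,0],0],[[-0.03,0.05,0],[0,0,0],0],[[0,0.03,0],[0,0,0],0],[[0,0,0],[0,0,0],0],[[0,0,0],[0,0,0],0]]'
python3 - <<'E'
from h import *
c=np.zeros((600,800,3),np.uint8)
I={}
for n in("top","side"):
  I[n],d=imaging.snapshot(n);P=cloud(n,d)
  v,u=np.indices(d.shape); Q=P.reshape(-1,3)
  q=Q[(Q[:,2]>.069)&(Q[:,2]<.1)&(Q[:,0]>.48)&(Q[:,0]<.6)&(Q[:,1]>-.28)&(Q[:,1]<.19)];o=q[np.argsort(q[:,1])]
  for k in np.split(o,np.where(np.diff(o[:,1])>.008)[0]+1): print(n,len(k),k.mean(0).round(4),"ztop",np.percentile(k[:,2],80).round(4))
t,s=I["top"],I["side"]
c[:260]=cv2.resize(t[130:195,225:425],(800,260));c[260:,:340]=cv2.resize(s[180:293,310:423],(340,340));c[260:,400:740]=cv2.resize(s[110:200,290:380],(340,340));cv2.imwrite("pics/c5.png",c)
E
```

```text
clock: 21.1
tool_pos: [0.5543, 0.1001, 0.2795]
orientation: [-179.4, 0.2, -88.0]
force: [0.0, 0.7, 0.2]
opening: 0.044
gripper_force: 0.0
clock: 22.3
tool_pos: [0.3914, 0.5323, 0.272]
orientation: [180.0, -0.1, -88.0]
force: [0.9, -0.4, -0.8]
opening: 0.044
gripper_force: 0.0
top 84 [ 0.5207 -0.1823  0.0831] ztop 0.0853
top 83 [ 0.5297 -0.1284  0.0822] ztop 0.0858
top 73 [0.5516 0.0998 0.0754] ztop 0.077
top 78 [0.5511 0.1486 0.0754] ztop 0.0776
side 101 [ 0.519  -0.1855  0.0827] ztop 0.0857
side 94 [ 0.5278 -0.1311  0.0826] ztop 0.086
side 53 [0.5497 0.0986 0.0758] ztop 0.0783
side 51 [0.549  0.1475 0.0755] ztop 0.0781
```

View pics/c5.png

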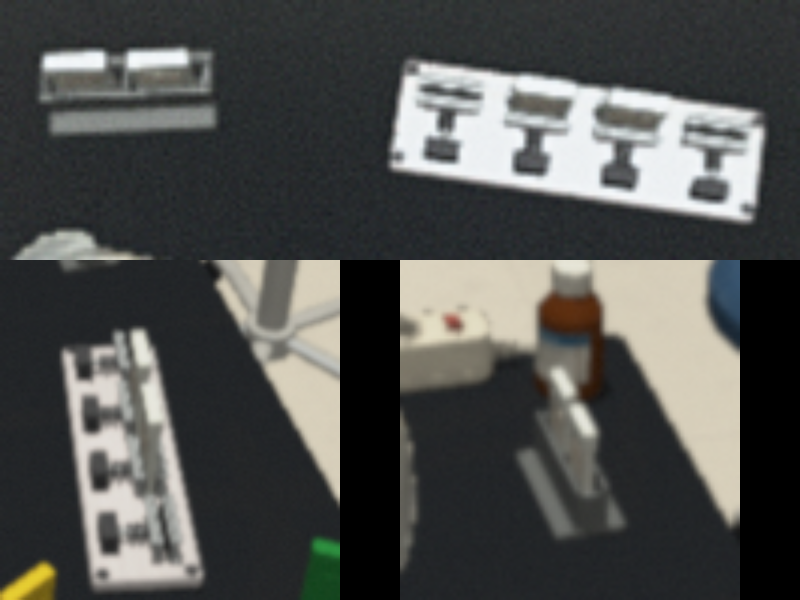

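Both weak cards stand in the rack with tops at about 77 mm, so they're on the pocket floor. Cards 2 and 3 are still home with their tops unchanged, and clips 1 and 4 are empty and shut. I'm handing in.

```bash
python3 -c "
from plant import close_job;print(close_job())"
```

```text
the job is handed in; nothing more can be done
None
```

The job is handed in: the weak clips were the first and fourth, and cards 1 and 4 now stand in the rack's left and right pockets. Cards 2 and 3 held at 10–13 N and are still fully home, and nothing else was touched.

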